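Lock the slide-out butter tray home

ROBOT

A 6-joint arm with a two-finger parallel gripper is mounted at the origin on the work surface. World frame = base frame: x ahead of the robot, y to its left, z up, the work surface at z = 0. Lengths are in mm, angles in rad, forces in N, time in s.
With the tool pointing down it reaches from about 350 to 875 mm from the base axis. Payload 4.2 kg.
Tool frame: the origin (TCP) lies at the very end of the fingers, on their centre line; the grasp point (between the pads) lies 19 mm behind it; z points along the fingers, y is the line along which they close (so a half turn about z gives the same grasp; the last joint's range is limited). The gripper opens to 85 mm and grips with 20 to 120 N. Pads are 22 mm wide; open, the fingers measure 114 mm over their backs; the gripper's body (76 mm by 85 mm) begins 54 mm behind the grasp point. The pads swing forward as they close: fully open they stand 13 mm farther back than shut.
Start: joints at [1.388, 0.385, 0.008, 0, -1.194, -0.259], TCP at [267.196, 564.983, 231.312] pointing down, gripper open.
Joint ranges: [-3.14, 3.14], [-1.21, 2.06], [-1.07, 1.41], [-3.16, 2.05], [-2.99, -0.16], [-3.1, 3.1]. Speed limits (rad/s): [2.79, 2.79, 3.14, 3.14, 3.14, 3.14].

INTERFACE

Orientations are given as a unit quaternion [w, x, y, z].
In Python, from cell import state, snapshot, camera_params, ticket gives the robot as it stands. The module is installed in compiled form; this text tells all that it offers.
- The arm moves only by the tool carry_out, never from a script. Its arguments are lists of equal length, an entry for each row: "jaw": the opening, from 0 (shut) to 1 (fully open); "offset": the shift along the tool's x, y, z in cm, a list of three; "rot": the turn, a rotation vector about the tool's x, y, z in rad, a list of three. A call has 1 to 8 rows; each row is the pose to reach, as a shift and turn from the pose commanded when the call began, along the tool's axes at that moment; what a row does not reach only later rows make up. A row lasts 1/12 s, in which the tool goes at most 41.7 mm and 7.16 degrees, less where a joint would pass 70% of its speed; a pose out of reach is approached as far as the arm can. A call with a gripper value outside its range is refused whole. The fingers move at their own pace and stop on an object; "grip_force" is the grip in N (left out, the last holds). Time passes only in rows, so rows that repeat a pose let the fingers close. It gives the time, the measured TCP pose, the force, the opening and the grip force at its end, in the units of the state.
- state(): the state, without advancing time (a new reading comes with each control period).
- snapshot(name): name is "side" or "top" or "wrist"; returns (picture, depth): 384x512x3 uint8, blue, green, red; 384x512 float32, mm along the optical axis (not along the pixel's ray), 0 where there is no reading.
- camera_params(name): a dict with "fx", "fy", "cx", "cy" (pixels), "R" (3x3) and "t" (3): a world point X has camera coordinates R X + t. Camera axes: x right, y down, z forward; pixel columns grow to the right and rows downward; lengths in mm; the calibration is good to about 2 mm. A picture is of the moment at which its call begins: read the wrist's pose just before it. camera_params takes no time and is no camera call; for the wrist camera it gives the pose at the moment of the call.
- ticket.sign_off(): hands the job in; it is judged then, once.
The state is a dict: "t": time; "joint_pos": joint angles; "qvel": joint speeds; "tau": joint torques, N m; "position": TCP position; "orientation": TCP orientation; "ft_force": force on the tool from outside, world axes, zero at the start; "ft_torque": the same for the moment, N m; "opening": finger opening in mm; "gripper_force": force on a finger pad.
Only numpy, scipy, OpenCV 4.12 (cv2) and the standard library are available. Lean on these libraries where they do the work, as an engineer would, in place of code of your own. Each camera call takes 0.05 s, during which the arm holds its last target. There are 200 camera calls.

TASK

The cart is about to be wheeled away, so lock the slide-out tray with the butter dish on it: with the fingertips press the catch's long thumb bar well down and, keeping it down, push the tray by its upright ear past the catch's plunger and on until it is fully home against its back stop. Then let go, so that the thumb bar springs back up and nothing is touched. Only press and push: do not touch or lift the butter dish, and leave the bowl, the container, the spoon and the toggle switch as they are.

Things in the scene. Friction and masses are not known exactly. Their poses are not given: they have to be found in the camera images.
- dock: Fixed dark steel base of the tray unit, 330 x 200 mm, on the cart top (z = 0); origin on the cart top under the middle of the base. Its x axis is the direction in which the tray slides home, towards a 50 mm high back stop plate at x = +158 mm; y is to the left of that, z up. The catch is on its -y side. Position and yaw differ from run to run.
- tray (a joint): Slide of the open aluminium tray (220 x 170 mm, rim 45 mm high) along the dock's +x, in m. Starts at 0 to 0.035; 0.078 is fully home. The raised plunger stops the tooth on the tray's -y side at 0.045; with the plunger down the tooth passes over it from 0.045 to 0.071; beyond that the plunger can spring up behind it. Sliding takes about 3 N. It cannot be lifted.
- catch (a joint): How far the spring catch (thumb bar and plunger, one piece) is pressed straight down, in m: 0 is up, 0.012 the bottom stop. From about 0.008 the plunger is clear below the tooth; hold it near 0.011. It takes 3.5 N to start and 8 N at the bottom, and springs up when let go.
- catch_bar (a point): Middle of the top face of the catch's steel thumb bar, 140 mm long along the dock's x, 30 mm wide in y; top 40 mm above the cart when up, 28 mm fully pressed. On the dock it lies at x = -30, y = -118 mm. Axes as the dock's. The square plunger (10 x 12 mm, top 38 mm high when up) stands between bar and tray, at dock x = +31, y = -93 mm.
- tray_ear (a point): Centre of the rear (-x) face of the tray's ear: an upright plate 6 mm thick in x, over the thumb bar, from 21 mm to the -y side of this point to 35 mm to its +y side, 46 to 88 mm above the cart top. A fingertip on the bar behind it can press the bar and push this face along +x at once. At tray = 0 it is at x = -45, y = -118 mm on the dock; moves with the tray. Axes as the dock's.
- tray_mid (a point): Centre of the tray's inner floor, 18 mm above the cart top; moves with the tray. Axes as the dock's.
- butter_dish: White ceramic covered butter dish, 130 x 85 mm, 60 mm high, with a small knob, 0.4 kg, standing loose on the tray floor; origin at the centre of its underside, long side along its x.
- bowl: Green glass bowl, 130 mm across, 60 mm high, on the cart; origin under its centre. A bystander.
- container: White plastic container with clip-on lid, 148 x 108 mm, 75 mm high, on the cart to the left; origin under its centre. A bystander.
- spoon: Stainless spoon lying on the cart, 180 mm long along its x, 12 mm high, bowl at +x; origin near its middle on the underside. A bystander.
- toggle (a joint): Toggle switch (35 mm lever on a black block) on the flat side rail at the left edge of the cart, its block 50 mm above the cart top; 0 is off (lever leaning to the robot), 0.8 on. It stays at 0. A bystander.
Not all that is in view belongs to the job. What is shaped like the butter_dish but brown or red is not meant.

How it is judged:
By the outcome, as a careful person would: the job done as asked, in the order asked, and still so for the second after the job is handed in, with the robot touching nothing.
It also fails if it takes over 34 s, if anything falls off the work surface, if the arm or the gripper's body presses on something with over 40 N, if the wrist force passes 120 N, or if a joint passes its speed limit or range.

## Working session

There is one attempt and no reset: what is moved stays moved. The work goes in short steps, Python scripts to look and compute and a tool call to move; the robot and the scene stay as the last step left them, time stands still between calls to the robot, and variables do not carry over. Pictures are saved under pics/ and viewed, at most 10 in all, crops included, and the job is handed in when it is done.

Besides the shell and the picture viewer there is one more tool, called after "Request:" as name(argument=value, ...) on one line, values as JSON. carry_out: Moves the arm, as the interface text tells. Its arguments: {"type":"object","properties":{"jaw":{"type":"array"},"offset":{"type":"array"},"rot":{"type":"array"},"grip_force":{"type":"number"}},"required":["jaw","offset","rot"]}

```bash
mkdir -p pics; python3 - <<'E'
from cell import *
import cv2,numpy as np
s=state();print(s)
for n in("top","side"):
    p,d=snapshot(n);cv2.imwrite(f"pics/{n}0.png",p);np.savez(f"{n}0.npz",p=p,d=d,**camera_params(n));print(camera_params(n))
E
```

```text
{'t': 0.0, 'joint_pos': array([ 1.38760071e+00,  3.85554274e-01,  6.62128443e-03, -5.40719378e-04,
       -1.19399191e+00, -2.58622859e-01]), 'qvel': array([-0.00117458,  0.00072342,  0.00016513,  0.00032944, -0.0007882 ,
        0.00029787]), 'tau': array([ 9.22200124e-04, -3.92286944e+01,  1.88391870e+01,  4.18581963e+00,
       -4.58000242e-03,  1.53510037e-06]), 'position': array([266.94828917, 564.47019951, 230.21499258]), 'orientation': array([ 1.07300321e-03,  9.75676179e-01, -2.19214047e-01, -2.10979418e-04]), 'ft_force': array([ 0.64799682,  0.88928828, -0.35492845]), 'ft_torque': array([ 0.00064487, -0.02641378, -0.01056754]), 'gripper_force': 0.0, 'opening': 85.28182745103436}
{'fx': 398.4819373835201, 'fy': 398.4819373835201, 'cx': 254.6535775842879, 'cy': 186.06109095172692, 'R': array([[ 0.02339483, -0.99949846, -0.02134252],
       [-0.9893618 , -0.02008093, -0.14408322],
       [ 0.14358238,  0.02448627, -0.98933539]]), 't': array([ 107.89457703,  452.63174254, 1114.27437424])}
{'fx': 402.15104339973976, 'fy': 402.15104339973976, 'cx': 250.91538553791543, 'cy': 192.47761849480355, 'R': array([[ 0.85143442, -0.52410703,  0.01926791],
       [-0.36296902, -0.61538153, -0.69968497],
       [ 0.37856693,  0.58874221, -0.71419163]]), 't': array([-320.18898366,  266.39110519, 1166.73445425])}
```

View pics/top0.png

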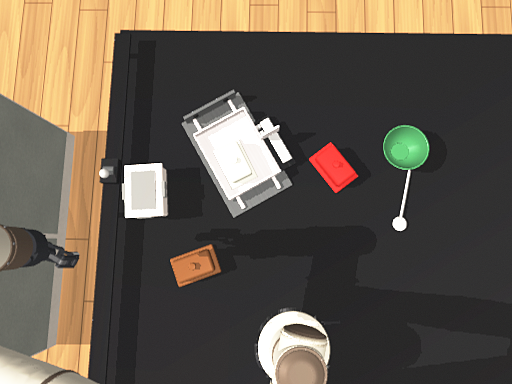

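View pics/side0.png

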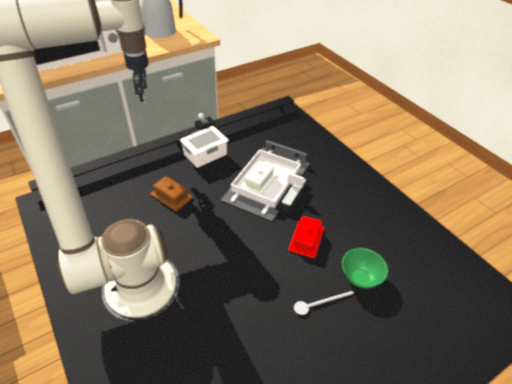

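```bash
cat > h.py <<'E'
import numpy as np,cv2
def cloud(f):
    z=np.load(f);d=z['d'];v,u=np.mgrid[:d.shape[0],:d.shape[1]]
    c=np.stack([(u-z['cx'])/z['fx']*d,(v-z['cy'])/z['fy']*d,d],-1)
    return (c-z['t'])@z['R'],z['p'],d
E
python3 - <<'E'
from h import *
X,p,d=cloud('top0.npz')
c=(slice(85,225),slice(170,310))
big=cv2.resize(p[c],None,fx=4,fy=4,interpolation=cv2.INTER_CUBIC)
hz=np.clip(X[c][...,2]*2.5,0,255).astype(np.uint8)
hm=cv2.resize(cv2.applyColorMap(hz,cv2.COLORMAP_JET),None,fx=4,fy=4,interpolation=cv2.INTER_NEAREST)
cv2.imwrite('pics/crop1.png',cv2.resize(np.hstack([big,hm]),(800,400)))
Z=X[...,2]
print(np.median(Z[300:340,400:480]))
m=np.zeros(Z.shape,np.uint8);m[c]=(Z[c]>5)
n,l,st,_=cv2.connectedComponentsWithStats(m)
for i in range(1,n):
    if st[i,4]>100:
        P=X[l==i];print(st[i],cv2.minAreaRect(P[:,:2].astype(np.float32)))
        print(np.histogram(P[:,2],np.arange(0,110,4)))
E
```

```text
-1.7539790507618858
[ 182   90  114  128 7106] ((515.6196899414062, 130.09536743164062), (437.71539306640625, 244.465087890625), 30.5839786529541)
(array([   0,  852,  302, 1012, 1830,  359,  288,  168,  134,  379,  360,
        273,  134,   28,   37,  126,  479,  198,   30,   30,   10,   30,
         11,    0,    0,    0,    0]), array([  0,   4,   8,  12,  16,  20,  24,  28,  32,  36,  40,  44,  48,
        52,  56,  60,  64,  68,  72,  76,  80,  84,  88,  92,  96, 100,
       104, 108]))
```

View pics/crop1.png

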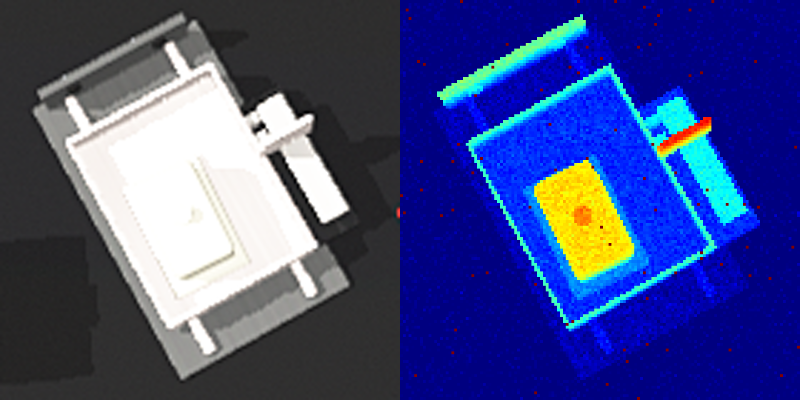

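```bash
cat >> h.py <<'E'
from scipy.optimize import differential_evolution
def fit(f,b,box):
    X,p,d=cloud(f)
    m=(d>0)&(X[...,0]>box[0])&(X[...,0]<box[1])&(X[...,1]>box[2])&(X[...,1]<box[3])
    P=X[m]
    def loc(q):
        c,s=np.cos(q[2]),np.sin(q[2]);dx=P[:,0]-q[0];dy=P[:,1]-q[1]
        return c*dx+s*dy,-s*dx+c*dy
    def cost(q):
        x,y=loc(q);s=q[3];h=np.zeros(len(P))
        B=lambda a,b_,c,e:(x>a)&(x<b_)&(y>c)&(y<e)
        h[B(-165,165,-100,100)]=6
        h[B(-100,40,-133,-103)]=40
        t0=q[4]+s;h[B(t0-110,t0+110,-85,85)]=45;h[B(t0-107,t0+107,-82,82)]=18
        h[B(155,161,-100,100)]=50
        h[B(-45+s,-39+s,-139,-83)]=88
        dish=B(t0-107,t0+107,-82,82)&(P[:,2]>24)
        e=np.minimum(np.abs(P[:,2]+1.5-h),15);e[dish]=0
        return e.mean()
    r=differential_evolution(cost,b,seed=1,popsize=20,maxiter=150,tol=1e-6)
    return r.x,r.fun,P,loc(r.x)
E
python3 - <<'E'
from h import *
q,f,P,(x,y)=fit('top0.npz',[(480,550),(100,170),(.3,.8),(0,40),(-60,30)],(300,740,-60,330))
print(q,f)
z=P[:,2]
def st(n,m):print(n,m.sum(),*[np.round(np.percentile(a[m],[2,50,98]),1) for a in(x,y,z)])
st('ear',(z>58)&(y<-80));st('bar',(z>30)&(z<46)&(y<-100));st('stop',(x>148)&(z>35)&(z<60));st('knob',(z>72)&(y>-70)&(y<70)); st('dish',(z>58)&(z<72)&(abs(y)<75))
st('base',(z>3)&(z<9)&(abs(y)<110)&(abs(x)<175))
st('plunger',(z>20)&(abs(x-31)<9)&(abs(y+93)<8))
st('rimback',(z>30)&(z<50)&(abs(y)<70)&(x<-60))
E
```

```text
[ 5.38556851e+02  1.69999305e+02  5.36897528e-01  1.71647438e+01
 -8.01917520e+00] 2.785364554143364
ear 91 [2.6 3.8 9.1] [-136.7 -108.1  -81.2] [59.5 82.8 89.4]
bar 441 [-84.5 -24.6  51.4] [-132.7 -117.5 -102.9] [33.7 38.8 44.3]
stop 274 [165.  170.5 177.8] [-79.6  -0.6  79.1] [36.2 47.5 52.7]
knob 44 [-45.3 -15.2   2.9] [-3.7 18.3 31.8] [72.1 75.7 79.9]
dish 800 [-67.  -18.   35.1] [-13.2  18.7  49.7] [60.  66.3 71.1]
base 1678 [-148.8  -69.4  168. ] [-97.1  15.   99.1] [3.1 5.3 8.6]
plunger 9 [23.1 25.5 27.8] [-97.9 -91.3 -86.1] [37.7 39.  40.8]
rimback 127 [-102.   -99.5  -66.8] [-63.4   9.3  66.8] [30.3 41.9 48. ]
```

```bash
python3 - <<'E'
from h import *
q,f,P,(x,y)=fit('top0.npz',[(520,590),(140,210),(.4,.7),(0,40),(-60,30)],(300,740,-60,360))
print(q,f)
z=P[:,2]
def st(n,m):print(n,m.sum(),*[np.round(np.percentile(a[m],[2,50,98]),1) for a in(x,y,z)])
st('ear',(z>58)&(y<-80));st('bar',(z>30)&(z<46)&(y<-100));st('stop',(x>148)&(z>35)&(z<60));st('knob',(z>72)&(y>-70)&(y<70))
st('base',(z>3)&(z<9)&(abs(y)<110)&(abs(x)<175))
st('rimback',(z>30)&(z<50)&(abs(y)<70)&(x<-60))
from cell import state
c,s=np.cos(q[2]),np.sin(q[2])
for a,b in[(-45+q[3],-118),(-70,-118),(-30,-118)]:
    print(a,b,q[0]+c*a-s*b,q[1]+s*a+c*b)
E
```

```text
[ 5.51862073e+02  1.77997421e+02  5.34782535e-01  3.25697367e+01
 -3.91879925e+01] 2.4065652855725226
ear 93 [-12.7 -11.5  -6.2] [-136.8 -107.2  -80.7] [59.6 82.8 89.4]
bar 441 [-99.7 -39.8  36.2] [-132.8 -117.6 -103.1] [33.7 38.8 44.3]
stop 275 [149.5 155.1 162.3] [-79.4  -0.2  81.1] [36.5 47.5 52.7]
knob 44 [-60.8 -30.8 -12.6] [-3.9 18.1 31.7] [72.1 75.7 79.9]
base 1698 [-163.8  -66.2  153.6] [-97.   17.1  99.1] [3.1 5.4 8.6]
rimback 129 [-117.5 -115.   -81.3] [-63.6   8.1  66.4] [30.3 41.9 47.9]
-12.430263255485727 -118 601.306495900777 70.13750988282425
-70 -118 551.7746756515168 40.796866201615586
-30 -118 586.1898549107689 61.18302416611556
```

```bash
cat >> h.py <<'E'
from scipy.spatial.transform import Rotation as R
Q=(551.86,178.0,.5348)
def go(x,y,z,s):
    c,n=np.cos(Q[2]),np.sin(Q[2])
    w=np.array([Q[0]+c*x-n*y,Q[1]+n*x+c*y,z])
    o=s['orientation'];T=R.from_quat([*o[1:],o[0]])
    G=R.from_matrix(np.array([[c,n,0],[n,-c,0],[0,0,-1]]).T)
    print('world',w.round(1),'off cm',(T.inv().apply(w-s['position'])/10).round(2),'rot',(T.inv()*G).as_rotvec().round(3))
def dock(s):
    c,n=np.cos(Q[2]),np.sin(Q[2]);d=s['position']-[Q[0],Q[1],0]
    print('t',round(s['t'],2),'dock',np.round([c*d[0]+n*d[1],-n*d[0]+c*d[1],d[2]],1),'F',s['ft_force'].round(1),'op',round(s['opening'],1),'j',s['joint_pos'].round(2))
E
python3 -c "
from h import *;from cell import state
s=state();dock(s);go(-45,-120,150,s)"
```

```text
t 0.1 dock [-48.1 477.8 230.3] F [ 0.1 -0.3  0.2] op 85.6 j [ 1.39  0.39  0.01 -0.   -1.19 -0.26]
world [574.3  51.8 150. ] off cm [49.71 33.18  8.1 ] rot [ 0.002  0.001 -0.977]
```

Request:
carry_out(jaw=[0,0,0,0,0,0,0,0], offset=[[3,2,0],[6,4,0],[9,6,0],[12,8,0],[15,10,0],[18,12,0],[21,14,0],[24,16,0]], rot=[[0,0,-0.06],[0,0,-0.12],[0,0,-0.18],[0,0,-0.24],[0,0,-0.3],[0,0,-0.36],[0,0,-0.42],[0,0,-0.48]], grip_force=40)

```text
t: 0.77
position: [416.1, 315.9, 231.0]
orientation: [0.0, 1.0, 0.021, -0.0]
ft_force: [0.9, 0.2, 0.4]
opening: 0.3
gripper_force: 0.0
```

```bash
python3 -c "
from h import *;from cell import state
s=state();dock(s);go(-45,-120,150,s)"
```

```text
t 0.77 dock [-46.5 187.9 231. ] F [0.9 0.2 0.4] op 0.3 j [ 0.96  0.21 -0.24 -0.   -1.12  0.65]
world [574.3  51.8 150. ] off cm [14.72 27.04  8.11] rot [ 0.     0.001 -0.493]
```

Request:
carry_out(jaw=[0,0,0,0,0,0,0,0], offset=[[1.8,3.3,0],[3.6,6.6,0.5],[5.4,9.9,1.5],[7.2,13.2,2.5],[9,16.5,3.5],[10.8,19.8,4.5],[12.6,23.1,5.5],[14.4,26.4,6.5]], rot=[[0,0,-0.06],[0,0,-0.12],[0,0,-0.18],[0,0,-0.24],[0,0,-0.3],[0,0,-0.36],[0,0,-0.42],[0,0,-0.485]])

```text
t: 1.43
position: [570.1, 57.6, 165.5]
orientation: [-0.0, 0.966, 0.26, -0.0]
ft_force: [1.2, 0.3, -0.5]
opening: -0.1
gripper_force: 0.0
```

Request:
carry_out(jaw=[0,0], offset=[[0,0,0],[0,0,0]], rot=[[0,0,0],[0,0,0]])

```text
t: 1.6
position: [569.6, 57.3, 164.7]
orientation: [0.0, 0.967, 0.257, -0.002]
ft_force: [1.1, 0.6, 0.5]
opening: -0.2
gripper_force: 0.0
```

```bash
python3 -c "
from h import *;from cell import *
s=state();dock(s);go(-40,-120,60,s)
p,d=snapshot('wrist');cv2.imwrite('pics/w1.png',p);np.savez('w1.npz',p=p,d=d,**camera_params('wrist'))"
```

```text
t 1.6 dock [ -46.2 -112.9  164.7] F [1.1 0.6 0.5] op -0.2 j [ 0.38  0.35 -0.22 -0.   -1.    1.71]
world [578.6  54.4  60. ] off cm [ 0.67  0.71 10.47] rot [-0.001  0.003 -0.016]
```

View pics/w1.png

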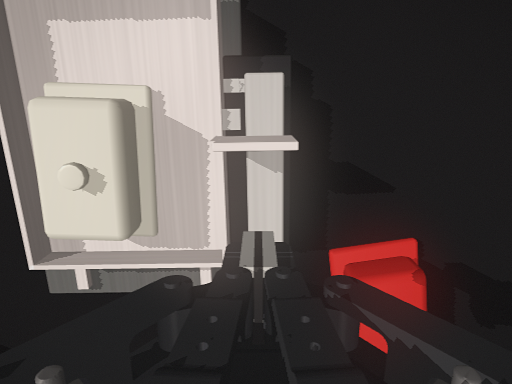

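The wrist view shows the shut fingertips at about (258,245), pointing at the bar (column ~265, rows 73–242). The ear is at (254,143), and the plunger and tooth are at about (232,86) and (232,119). I'll cross-check the pose with this cloud.

```bash
python3 -c "
from h import *
X,p,d=cloud('w1.npz');P=X[60:236,170:310].reshape(-1,3);P=P[(P[:,2]>20)]
c,n=np.cos(Q[2]),np.sin(Q[2]);a=P[:,0]-Q[0];b=P[:,1]-Q[1];x=c*a+n*b;y=-n*a+c*b;z=P[:,2]
for nm,m in(('bar',(z>30)&(z<46)&(y<-101)&(x<45)&(x>-110)),('ear',(z>55)&(z<95)&(y<-95)&(y>-150)&(x<10)&(x>-40)),('plung',(z>30)&(z<46)&(y>-101)&(y<-87)&(x>24)&(x<50))):
  print(nm,m.sum(),*[np.percentile(v[m],[2,50,98]).round(1) for v in(x,y,z)])
"
```

```text
bar 5423 [-84.7 -23.4  38.2] [-131.6 -117.5 -103. ] [39.5 41.2 42.6]
ear 931 [-11.6  -7.2  -5.7] [-137.1 -116.8  -95.7] [57.5 88.7 90.4]
plung 265 [26.4 31.4 35.9] [-100.9  -94.1  -87.2] [36.5 39.1 40.7]
```

Request:
carry_out(jaw=[0,0,0,0,0,0], offset=[[0.4,0.6,2],[0.4,0.6,5],[0.4,0.6,8],[0.4,0.6,10.5],[0.4,0.6,10.5],[0.4,0.6,10.5]], rot=[[0,0,-0.015],[0,0,-0.015],[0,0,-0.015],[0,0,-0.015],[0,0,-0.015],[0,0,-0.015]])

```text
t: 2.15
position: [575.5, 57.2, 61.1]
orientation: [0.0, 0.964, 0.267, -0.001]
ft_force: [0.8, -0.2, 0.6]
opening: 0.3
gripper_force: 0.0
```

```bash
python3 -c "
from h import *;from cell import *
s=state();dock(s);go(-40,-119,29,s)"
```

```text
t 2.15 dock [ -41.2 -116.    61.1] F [ 0.8 -0.2  0.6] op 0.3 j [ 0.38  0.48 -0.32  0.   -0.77  1.73]
world [578.1  55.2  29. ] off cm [0.13 0.3  3.21] rot [-0.     0.002  0.005]
```

Request:
carry_out(jaw=[0,0,0,0,0,0], offset=[[0,0.3,0.8],[0,0.3,1.6],[0,0.3,2.1],[0,0.3,2.5],[0,0.3,2.8],[0,0.3,2.8]], rot=[[0,0,0],[0,0,0],[0,0,0],[0,0,0],[0,0,0],[0,0,0]])

```text
t: 2.65
position: [578.2, 53.9, 33.7]
orientation: [0.0, 0.964, 0.266, 0.001]
ft_force: [-0.8, 0.7, 5.4]
opening: -0.2
gripper_force: 2.5
```

```bash
python3 -c "
from h import *;from cell import *
s=state();dock(s);go(-40,-119,29,s)"
```

```text
t 2.65 dock [ -40.6 -120.2   33.7] F [-0.8  0.7  5.4] op -0.2 j [ 0.37  0.52 -0.33  0.   -0.71  1.74]
world [578.1  55.2  29. ] off cm [ 0.06 -0.12  0.47] rot [ 0.    -0.001  0.004]
```

Request:
carry_out(jaw=[0,0,0,0], offset=[[0,-0.1,0.3],[0,-0.1,0.5],[0,-0.1,0.5],[0,-0.1,0.5]], rot=[[0,0,0],[0,0,0],[0,0,0],[0,0,0]])

```text
t: 2.98
position: [578.2, 54.1, 29.6]
orientation: [0.0, 0.964, 0.266, 0.001]
ft_force: [-0.7, -2.0, 7.0]
opening: 0.4
gripper_force: 3.3
```

```bash
python3 -c "
from h import *;from cell import *
s=state();dock(s);go(21,-119,29,s)"
```

```text
t 2.98 dock [ -40.5 -120.    29.6] F [-0.7 -2.   7. ] op 0.4 j [ 0.37  0.53 -0.34  0.   -0.7   1.74]
world [630.6  86.3  29. ] off cm [ 6.15 -0.08  0.07] rot [ 0.001 -0.002  0.004]
```

Request:
carry_out(jaw=[0,0,0,0,0,0,0,0], offset=[[0.4,0,0.08],[0.8,0,0.08],[1.2,0,0.08],[1.6,0,0.08],[2.0,0,0.08],[2.4,0,0.08],[2.7,0,0.08],[2.7,0,0.08]], rot=[[0,0,0],[0,0,0],[0,0,0],[0,0,0],[0,0,0],[0,0,0],[0,0,0],[0,0,0]])

```text
t: 3.65
position: [596.6, 65.8, 27.9]
orientation: [0.001, 0.964, 0.265, -0.005]
ft_force: [-7.3, -4.4, 10.9]
opening: 0.1
gripper_force: 5.4
```

```bash
python3 -c "
from h import *;from cell import *
s=state();dock(s);go(21,-119,29,s)"
```

```text
t 3.65 dock [ -18.7 -119.3   27.9] F [-7.3 -4.4 10.9] op 0.1 j [ 0.38  0.56 -0.28  0.   -0.74  1.73]
world [630.6  86.3  29. ] off cm [ 3.97 -0.02 -0.15] rot [-0.001  0.01   0.003]
```

Request:
carry_out(jaw=[0,0,0,0,0,0,0,0], offset=[[0.3,0,-0.06],[0.6,0,-0.06],[0.9,0,-0.06],[1.2,0,-0.06],[1.5,0,-0.06],[1.8,0,-0.06],[2.0,0,-0.06],[2.0,0,-0.06]], rot=[[0,0,0],[0,0,0],[0,0,0],[0,0,0],[0,0,0],[0,0,0],[0,0,0],[0,0,0]])

```text
t: 4.32
position: [614.3, 76.4, 28.0]
orientation: [0.001, 0.964, 0.265, -0.004]
ft_force: [-6.1, -4.9, 7.3]
opening: -0.5
gripper_force: 3.7
```

```bash
python3 -c "
from h import *;from cell import *
s=state();dock(s);go(21,-119,29,s)"
```

```text
t 4.32 dock [   1.9 -119.2   28. ] F [-6.1 -4.9  7.3] op -0.5 j [ 0.38  0.58 -0.23  0.   -0.77  1.72]
world [630.6  86.3  29. ] off cm [ 1.91 -0.02 -0.12] rot [-0.001  0.009  0.002]
```

Request:
carry_out(jaw=[0,0,0,0,0,0,0,0], offset=[[0.3,0,0],[0.6,0,0],[0.9,0,0],[1.2,0,0],[1.5,0,0],[1.8,0,0],[2.0,0,0],[2.0,0,0]], rot=[[0,0,0],[0,0,0],[0,0,0],[0,0,0],[0,0,0],[0,0,0],[0,0,0],[0,0,0]])

```text
t: 4.98
position: [629.3, 85.3, 28.0]
orientation: [0.001, 0.964, 0.265, -0.007]
ft_force: [-10.9, -6.0, 10.8]
opening: -0.1
gripper_force: 4.4
```

```bash
python3 -c "
from h import *;from cell import *
s=state();dock(s);go(21,-119,29,s)"
```

```text
t 4.98 dock [  19.4 -119.2   28. ] F [-10.9  -6.   10.8] op -0.1 j [ 0.39  0.61 -0.18  0.   -0.8   1.72]
world [630.6  86.3  29. ] off cm [ 0.16 -0.02 -0.11] rot [-0.002  0.014  0.002]
```

Request:
carry_out(jaw=[0,0,0,0,0], offset=[[0.2,0,0],[0.4,0,0],[0.6,0,0],[0.6,0,0],[0.6,0,0]], rot=[[0,0,0],[0,0,0],[0,0,0],[0,0,0],[0,0,0]])

```text
t: 5.4
position: [629.0, 85.2, 28.0]
orientation: [0.002, 0.964, 0.265, -0.013]
ft_force: [-23.5, -13.7, 19.9]
opening: 0.3
gripper_force: 4.9
```

```bash
python3 -c "
from h import *;from cell import *
s=state();dock(s);go(21,-119,29,s)
p,d=snapshot('wrist');cv2.imwrite('pics/w2.png',p);np.savez('w2.npz',p=p,d=d,**camera_params('wrist'))
X,p,d=cloud('w2.npz');P=X.reshape(-1,3)
c,n=np.cos(Q[2]),np.sin(Q[2]);a=P[:,0]-Q[0];b=P[:,1]-Q[1];x=c*a+n*b;y=-n*a+c*b;z=P[:,2]
for nm,m in(('ear',(z>83)&(z<93)&(y<-95)&(y>-150)&(x<60)&(x>-0)),('rim',(z>40)&(z<50)&(abs(y)<70)&(x>100)&(x<150)),('stop',(z>45)&(z<56)&(abs(y)<70)&(x>150)&(x<170))):
  print(nm,m.sum(),*[np.percentile(v[m],[2,50,98]).round(1) if m.any() else 0 for v in(x,y,z)])
"
```

```text
t 5.4 dock [  19.  -119.1   28. ] F [-23.5 -13.7  19.9] op 0.3 j [ 0.39  0.61 -0.17  0.   -0.81  1.72]
world [630.6  86.3  29. ] off cm [ 0.19 -0.01 -0.1 ] rot [-0.004  0.027  0.002]
ear 6836 [13.  35.3 39.1] [-149.2 -123.3  -95.5] [83.2 87.5 92. ]
rim 0 0 0 0
stop 0 0 0 0
```

View pics/w2.png

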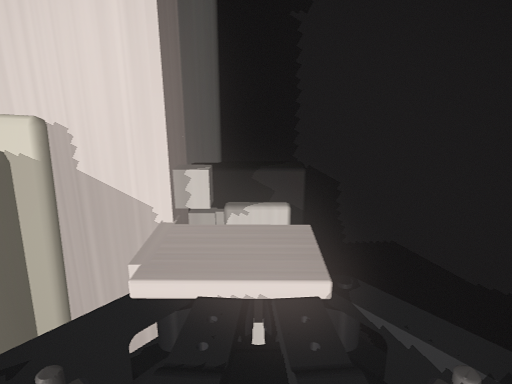

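The wrist view shows the ear over the fingertips (rows 225–295), with the tooth at (195,187) beyond the plunger at (207,217). The push has stalled at 27 N with the ear's rear face at x = 33, so the tray is home. Next I'll back off and lift.

Request:
carry_out(jaw=[0,0,0,0,0,0,0,0], offset=[[-0.6,0,0],[-1.2,0,0],[-1.8,0,0],[-1.8,0,-0.6],[-1.8,0,-1.4],[-1.8,0,-3.5],[-1.8,0,-7],[-1.8,0,-10.5]], rot=[[0,0,0],[0,0,0],[0,0,0],[0,0,0],[0,0,0],[0,0,0],[0,0,0],[0,0,0]])

```text
t: 6.12
position: [622.4, 81.9, 132.4]
orientation: [0.0, 0.964, 0.266, -0.004]
ft_force: [1.9, 0.4, -0.2]
opening: -0.0
gripper_force: 0.0
```

Request:
carry_out(jaw=[0,0,0,0,0,0], offset=[[-3,0,-2],[-6,0,-4],[-9,0,-6],[-12,0,-7],[-12,0,-7],[-12,0,-7]], rot=[[0,0,0],[0,0,0],[0,0,0],[0,0,0],[0,0,0],[0,0,0]])

```text
t: 6.62
position: [519.9, 20.4, 204.0]
orientation: [-0.0, 0.964, 0.265, -0.0]
ft_force: [0.1, 0.0, -0.2]
opening: 0.3
gripper_force: 0.0
```

```bash
python3 -c "
from h import *;from cell import *
s=state();dock(s)
p,d=snapshot('wrist');cv2.imwrite('pics/w3.png',p);np.savez('w3.npz',p=p,d=d,**camera_params('wrist'))
X,p,d=cloud('w3.npz');P=X[d>0]
c,n=np.cos(Q[2]),np.sin(Q[2]);a=P[:,0]-Q[0];b=P[:,1]-Q[1];x=c*a+n*b;y=-n*a+c*b;z=P[:,2]
for nm,m in(('ear',(z>83)&(z<93)&(y<-95)&(y>-140)&(x<60)&(x>-0)),('bar',(z>24)&(z<46)&(y<-106)&(y>-130)&(x<20)&(x>-60)),('plung',(z>20)&(z<42)&(y<-89)&(y>-98)&(x<35)&(x>27))):
  print(nm,m.sum(),*[np.percentile(v[m],[2,50,98]).round(1) if m.any() else 0 for v in(x,y,z)])
"
```

```text
t 6.62 dock [-107.8 -119.3  204. ] F [ 0.1  0.  -0.2] op 0.3 j [ 0.35  0.23 -0.29 -0.   -1.05  1.76]
ear 0 0 0 0
bar 2736 [-57.9 -18.4  18.5] [-129.4 -117.6 -106.5] [38.1 39.6 41.2]
plung 118 [27.2 30.9 34.8] [-97.8 -93.7 -89.4] [36.2 37.6 39. ]
```

View pics/w3.png

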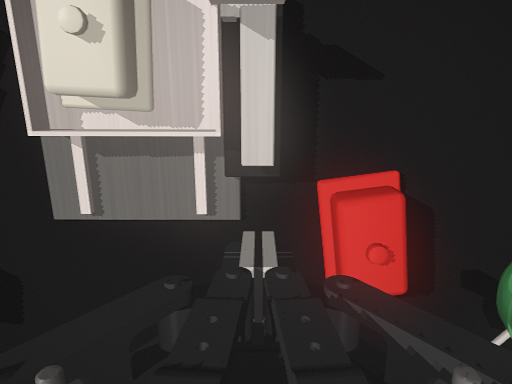

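The bar (240–274, down to row 165) and plunger are up again, and the gripper is clear. One last check of the tray position from the top camera.

```bash
python3 -c "
from h import *;from cell import *
p,d=snapshot('top');np.savez('top1.npz',p=p,d=d,**camera_params('top'))
def e(f,lo):
  X,p,d=cloud(f);P=X[d>0]
  c,n=np.cos(Q[2]),np.sin(Q[2]);a=P[:,0]-Q[0];b=P[:,1]-Q[1];x=c*a+n*b;y=-n*a+c*b;z=P[:,2]
  m=(z>58)&(z<95)&(y<-88)&(y>-140)&(x>lo)&(x<60);print('ear',m.sum(),np.percentile(x[m],[5,25,50]).round(1) if m.any() else 0)
  m=(z>30)&(z<50)&(abs(y)<60)&(x>50)&(x<147);print('front rim',m.sum(),np.percentile(x[m],[5,50,95]).round(1) if m.any() else 0)
e('top0.npz',-30);e('top1.npz',10)"
```

```text
ear 77 [-12.5 -12.2 -11.5]
front rim 112 [ 98.2  99.6 102.4]
ear 0 0
front rim 109 [142.9 144.5 146.4]
```

```bash
python3 -c "
from cell import *
print(ticket.sign_off())"
```

```text
the job is handed in; nothing more can be done
None
```

The tray is fully home (measured at about 77.6 of 78 mm) and locked behind the plunger; the thumb bar has sprung back up, the arm is clear of everything, and the job is handed in.

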